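Wind the dish carriage through the flap into the dust hood

TASK

Put the glass dish away in the dust hood: wind the wing knob on the carriage clockwise until the carriage has run fully home under the hood, so that the dish pushes in through the hanging flap and the flap falls shut behind it. The knob rides along with the carriage and has to be wound in several grips: let go of it at least once while the dish is part-way in, and take it again. Move the carriage by its knob only (do not shove the carriage itself), keep the dish flat on it, and leave the things standing round about where they are.

Things in the scene. Friction and masses are not known exactly. Their poses are not given: they have to be found in the camera images.
- feed_stage: Fixed feed stage: aluminium plate 265 x 310 x 8 mm with rails; at its +y end a grey hood, 100 mm high, clear on top, over x -60 to 60, y 50 to 222 mm. Origin on the table under the middle of the carriage's tray at travel 0; z up; +y is the way the carriage travels into the hood; the knob is on the -x side, which faces the robot within about 0.2 rad.
- carriage (a joint): Travel of the carriage along +y of the feed stage, m: 0 = back, outside the hood, 0.136 = fully home under the hood, against the end stop. It is geared to the knob: 0.030 m of travel per rad of the knob, no slip, and stays where it is left.
- tray_mid (a point): Middle of the tray's floor on the carriage: aluminium tray 100 x 100 mm, floor 34 mm above the table, rim 5 mm high, and an arm 44 mm wide, 34 mm high, to the -x side that carries the knob on a round boss (42 mm across, top 44 mm above the table). z up; it travels with the carriage.
- knob (a joint): Turn of the wing knob on the carriage, rad, growing clockwise seen from above: 0 when the carriage is back, 4.53 when it is home. Winding takes about 0.21 N m; it has friction and stays where it is left.
- knob_grip (a point): Grip point of the black wing knob, on its upright axis, 74 mm above the table. The wing is an upright bar 70 mm long (point x axis), 14 mm thick (y), from 52 to 92 mm above the table, on a foot 36 mm across. In the feed stage's frame it is at x = -130 mm, y = the carriage's travel, so it shifts 30 mm along +y per rad turned. At knob 0 the bar lies along the stage's x axis.
- flap (a joint): Grey plastic flap 104 mm wide, 50 mm high in the mouth of the hood, hung on a hinge pin 92 mm above the table at y = 50 mm of the feed stage, rad: 0 = hanging shut, positive = its lower edge (42 mm above the table) swung into the hood. It weighs 30 g, swings freely and falls shut by itself.
- dish_center (a point): Centre of the clear glass dish (77 mm across, 16 mm high, loose, upright, about 0.08 kg), half-way up. It stands on the tray of the carriage and rides with it.
- hood_spot (a point): Point at the height of the tray's floor under the hood where the middle of the tray is when the carriage is home.
- gel_pot_mid (a point): Bystander: white plastic pot with a screw cap, 48 mm across, 52 mm high, on the table; point at its centre, half-way up.
- syringe_mid (a point): Bystander: plastic syringe 109 mm long lying on the table on the robot's side of the stage; point at its centre.
- foam_offcut_mid (a point): Bystander: black block 45 x 75 x 18 mm lying on the table beyond the hood; point at its centre.
Mind the look-alikes: they are no part of the job. What is shaped like the part that bears dish_center but orange is not meant.

How it is judged (in metres and radians):
On the way, in this order (a step that is already met when the one before it is completed fails the run):
1. the dish, carried by the carriage, pushes the flap open (value of joint flap above 0.25 rad and value of joint carriage above 0.01 m).
2. the knob is let go part-way, with the carriage short of home (contact force between the fingers and knob below 0.1 N and value of joint carriage below 0.12 m), for 0.2 s.
3. the carriage is home and the flap has fallen shut behind the dish (value of joint carriage above 0.129 m and value of joint flap below 0.12 rad), for 0.2 s.
At the end, for the whole second after the job is handed in: The carriage is within 7 mm of its end stop under the hood and at rest, the flap hangs shut (within 0.12 rad), and the dish lies flat (within 0.1 rad) on the tray, within 30 mm of the spot under the hood (all of step 3 and horizontal distance between dish_center and hood_spot below 0.03 m and z of dish_center in the frame of tray_mid below 0.014 m and angle between dish_center's own z axis and vertical below 0.1 rad and velocity of joint carriage below 0.01 m/s); the robot touches nothing.
It fails at once if the robot shoves the carriage itself (more than 6 N on its tray or arm) (contact force between any of the fingers, the arm and carriage above 6 N).
It fails at once if the dish tips (angle between dish_center's own z axis and vertical above 0.35 rad).
It fails at once if a bystander is pushed more than 30 mm (distance of any of gel_pot_mid, syringe_mid, foam_offcut_mid from where it was at the start of the episode above 0.03 m).
It also fails if it takes over 67 s, if anything falls off the work surface, if the arm or the gripper's body presses on something with over 40 N, if the wrist force passes 120 N, or if a joint passes its speed limit or range.

ROBOT

A 6-joint arm with a two-finger parallel gripper is mounted at the origin on a cart in front of the work surface, level with it; the furniture and walls round the work are solid. World frame = base frame: x ahead of the robot, y to its left, z up, the work surface at z = 0. Lengths are in m, angles in degrees, forces in N, time in s.
With the tool pointing down it reaches from about 0.375 to 0.9 m from the base axis. Payload 3.1 kg.
Tool frame: the origin (TCP) lies at the centre of the arm's flange, where the gripper is bolted on; the fingertips stand 182 mm ahead of it and the grasp point (between the pads) lies 164 mm ahead of it; x points along the fingers, z is the direction in which the jaws open and shut, and the axes are right-handed (so a half turn about x gives the same grasp; the last joint's range is limited). The gripper opens to 87 mm and grips with 3 to 60 N. Pads are 19 mm wide; open, the fingers measure 117 mm over their backs; the gripper's body (75 mm by 190 mm) begins 51 mm behind the grasp point.
Start: joints at [58.986, 30.224, 82.088, -0, 67.689, -10.227], TCP at [0.222, 0.584, 0.405] pointing down, gripper open.
Joint ranges: [-176.69, 176.69], [-43.24, 126.21], [12.49, 139.97], [-82, 262], [0, 151.66], [-163.58, 163.58]. Speed limits (degrees/s): [159.86, 159.86, 180, 180, 180, 180].

INTERFACE

Orientations are given as a 3x3 rotation matrix whose columns are the frame's x, y, z axes.
In Python, from rig import bot gives the robot as it stands.
- The arm moves only by the shell command python3 -m crank 'ROWS' [OPENING]. ROWS is JSON, a list of rows, each an object with "offset": the shift along the tool's x, y, z in m, a list of three; "spin": the turn about the tool's x in rad. A call has 1 to 12 rows; each row shifts and turns the commanded pose from where the row before left it, along the tool's axes as they then stand; what a row does not reach is not made up. A row lasts 1/10 s, in which the tool goes at most 50 mm and 8.59 degrees, less where a joint would pass 70% of its speed; a pose out of reach is approached as far as the arm can. A call is refused whole if a number of a shift passes 0.05 or a number of a turn 0.15, either way. A call with a gripper value outside its range is refused whole. OPENING is the finger opening in m, from 0 to 0.087, set as the call begins (- or left out, the last holds). The fingers move at their own pace and stop on an object; the grip force is fixed at half the most. Time passes only in rows, so rows that do not move let the fingers close. It gives the time, the measured TCP pose, the force and the opening at its end, in the units of the state.
- bot.read_state(): the state, without advancing time (a new reading comes with each control period).
- bot.capture(name): name is "scene" or "top" or "wrist"; returns a dict with "pixels" (420x560x3 uint8, blue, green, red), "depth" (420x560 float32, m along the optical axis (not along the pixel's ray), 0 where there is no reading), "K" (3x3 intrinsics, pixels), "world_to_cam" (4x4, takes a point from world to camera coordinates). Camera axes: x right, y up, looking along -z (the intrinsics and any distortion apply to the point x, -y, -z); pixel columns grow to the right and rows downward; lengths in m; the calibration is good to about 2 mm. The wrist camera is an equidistant fisheye: a pixel r from the principal point sees the ray r / f radians off the axis. A picture is of the moment at which its call begins.
- bot.hand_in(): hands the job in, once; it reports no verdict.
Trained networks look in a picture, given as the dict that the camera call returned (one of the last four; its "shot" number tells which), for a name from the list of things; names that differ only in an ending like _2 or _b are one class to them, and where a whole thing is asked for, a point or a joint stands for the part that bears it (a point fixed in the world has none). Each returns a list of dicts, best first, with "p" (0 to 1); they miss things now and then, are a little off and sometimes report something else, mostly with a low value. They report only what shows in the picture. A call takes as long as a camera call. They do not tell look-alikes from the thing itself.
- bot.regions_of(label, picture): "region" (420x560 bool, what is visible of it) and "extent" ([centre column, centre row, width, height] in pixels, round what is visible of it).
The state is a dict: "time_s": time; "joint_positions": joint angles; "qvel": joint speeds; "tau": joint torques, N m; "position": TCP position; "tcp_rot": TCP orientation; "force": force on the tool from outside, world axes, zero at the start; "moment": the same for the moment, N m; "opening": opening from 0.0 (shut) to 1.0 (fully open).
Only numpy, scipy, OpenCV 4.12 (cv2) and the standard library are available. Lean on these libraries where they do the work, as an engineer would, in place of code of your own. Each camera call takes 0.05 s, during which the arm holds its last target.

## Working session

There is one attempt and no reset: what is moved stays moved. The work goes in short steps, Python scripts to look and compute and a shell command to move; the robot and the scene stay as the last step left them, time stands still between calls to the robot, and variables do not carry over. Pictures are saved under pics/ and viewed, and the job is handed in when it is done.

```bash
mkdir -p pics; ls
python3 - <<'E'
from rig import bot
import cv2,numpy as np
s=bot.read_state();print({k:np.round(v,3).tolist() for k,v in s.items()})
for n in ["scene","top","wrist"]:
    p=bot.capture(n);cv2.imwrite(f"pics/{n}0.png",p["pixels"]);print(n,p["K"],np.round(p["world_to_cam"],3).tolist(),[k for k in p])
E
```

```text
pics
{'time_s': 0.0, 'joint_positions': [58.985, 30.278, 82.157, 0.0, 67.69, -10.227], 'qvel': [0.096, 0.004, -0.016, -0.142, 0.019, 0.008], 'tau': [-0.0, -44.004, -17.659, 0.063, 0.058, -0.0], 'position': [0.222, 0.584, 0.404], 'tcp_rot': [[-0.001, -0.935, 0.355], [-0.002, 0.355, 0.935], [-1.0, 0.0, -0.002]], 'force': [-0.378, -0.126, 0.675], 'moment': [-0.035, 0.0, -0.045], 'opening': 1.0}
scene [[468.2183267    0.         276.68230919]
 [  0.         468.2183267  209.93327445]
 [  0.           0.           1.        ]] [[0.803, -0.596, -0.018, -0.364], [0.464, 0.606, 0.646, -0.418], [-0.374, -0.528, 0.763, -0.718], [0.0, 0.0, 0.0, 1.0]] ['pixels', 'depth', 'K', 'world_to_cam', 'shot']
top [[425.59240452   0.         273.6681732 ]
 [  0.         425.59240452 207.04298019]
 [  0.           0.           1.        ]] [[-0.08, -0.997, -0.004, 0.189], [0.974, -0.079, 0.214, -0.564], [-0.214, 0.013, 0.977, -0.972], [0.0, 0.0, 0.0, 1.0]] ['pixels', 'depth', 'K', 'world_to_cam', 'shot']
wrist [[325.1922621    0.         277.80348136]
 [  0.         325.1922621  205.31302688]
 [  0.           0.           1.        ]] [[0.355, 0.935, -0.003, -0.625], [-0.907, 0.343, -0.245, 0.029], [-0.228, 0.09, 0.969, -0.391], [0.0, 0.0, 0.0, 1.0]] ['pixels', 'depth', 'K', 'world_to_cam', 'shot']
```

View pics/scene0.png

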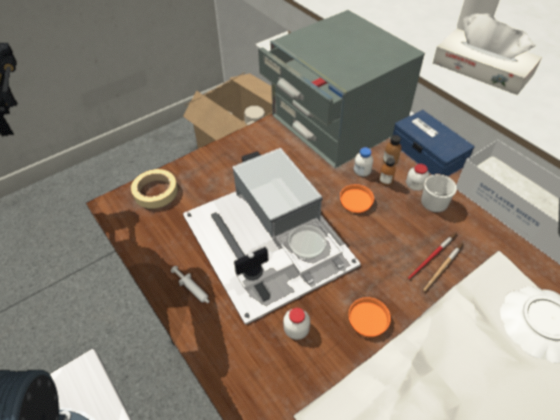

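View pics/top0.png

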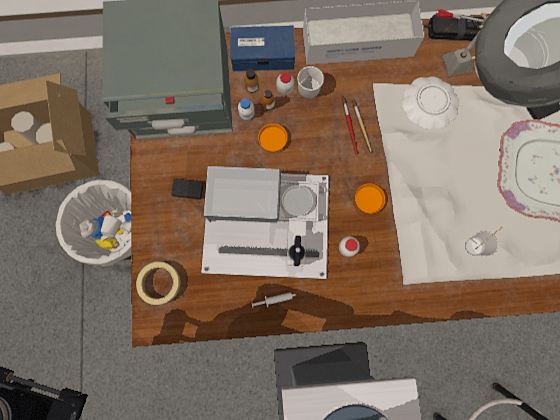

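View pics/wrist0.png

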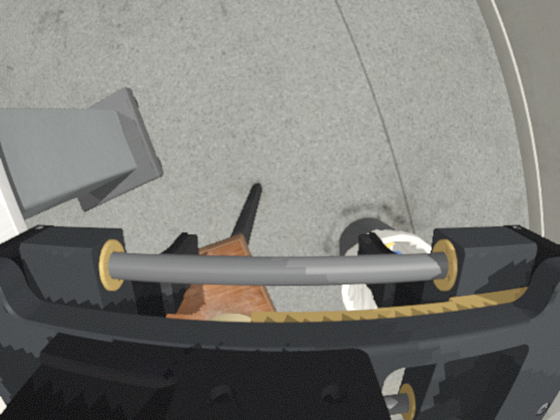

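The top view shows the stage with its hood on the left, the clear dish at (298,200) and the black wing knob at (297,250). The look-alikes are orange dishes at (273,138) and (370,198), and the bystanders are the pot at (349,245), the syringe at (274,299) and the foam at (186,188). I choose the clear dish on the tray and the black wing knob beside it, and check both in a close crop.

```bash
cat > h.py <<'E'
from rig import bot
import cv2,numpy as np
def deproj(p,u,v,d=None):
    K=p["K"];d=p["depth"][v,u] if d is None else d
    X=np.stack([(u-K[0,2])*d/K[0,0],-(v-K[1,2])*d/K[1,1],-d],-1)
    T=np.linalg.inv(p["world_to_cam"]);return X@T[:3,:3].T+T[:3,3]
def cloud(p):
    v,u=np.mgrid[:420,:560];return deproj(p,u,v)
E
python3 - <<'E'
from h import *
p=bot.capture("top");C=cloud(p)
cv2.imwrite("pics/crop_top.png",cv2.resize(p["pixels"][150:320,170:380],None,fx=3.6,fy=3.4,interpolation=cv2.INTER_CUBIC))
for n in ["knob_grip","dish_center","tray_mid","feed_stage","flap","gel_pot_mid","syringe_mid","foam_offcut_mid"]:
    for r in bot.regions_of(n,p)[:2]:
        m=r["region"]&(p["depth"]>0);P=C[m];print(n,round(r["p"],2),np.round(r["extent"]),np.round(np.median(P,0),3),np.round(P.min(0),3),np.round(P.max(0),3))
# knob points: dark, z 0.08-0.1
g=p["pixels"].max(2)
m=(C[...,2]>.08)&(C[...,2]<.1)&(g<70)
m[:, :270]=0;m[:,330:]=0;m[:225]=0;m[290:]=0
P=C[m];c=P.mean(0);print(len(P),c,P.min(0),P.max(0))
if len(P)>5: print(cv2.minAreaRect((P[:,:2]*1000).astype(np.float32)), cv2.fitLine((P[:,:2]).astype(np.float32),2,0,.01,.01).ravel())
# plate corners: plane z~.008 bright
m=(abs(C[...,2]-.008)<.006)&(p["pixels"].min(2)>120);m[:, :190]=0;m[:,340:]=0;m[:160]=0;m[290:]=0
n,l,s,_=cv2.connectedComponentsWithStats(m.astype(np.uint8));k=1+s[1:,4].argmax();
P=C[m];print(len(P),cv2.minAreaRect((P[:,:2]*1000).astype(np.float32)))
# hood top
m=(abs(C[...,2]-.1)<.006);m[:, :190]=0;m[:,285:]=0;m[:160]=0;m[225:]=0
P=C[m];print(len(P),cv2.minAreaRect((P[:,:2]*1000).astype(np.float32)))
E
```

```text
knob_grip 0.54 [297. 249.  12.  34.] [0.466 0.099 0.091] [0.431 0.083 0.049] [0.498 0.113 0.097]
knob_grip 0.18 [272. 300.  35.  14.] [0.358 0.157 0.014] [0.349 0.12  0.004] [0.369 0.209 0.019]
dish_center 0.96 [369. 199.  29.  27.] [ 0.592 -0.105  0.004] [ 0.552 -0.141 -0.003] [ 0.633 -0.064  0.022]
dish_center 0.91 [270. 140.  29.  28.] [0.778 0.131 0.004] [ 0.736  0.094 -0.005] [0.813 0.172 0.022]
tray_mid 0.77 [298. 223.  42.  87.] [0.555 0.085 0.035] [0.435 0.026 0.006] [0.648 0.132 0.1  ]
tray_mid 0.29 [266. 224. 126. 114.] [0.54  0.176 0.014] [ 0.401 -0.002 -0.004] [0.709 0.336 0.106]
feed_stage 0.6 [266. 222. 133. 112.] [0.54  0.176 0.014] [ 0.401 -0.002 -0.006] [0.709 0.336 0.106]
flap 0.22 [266. 224. 127. 113.] [0.54  0.177 0.015] [ 0.401 -0.002 -0.002] [0.682 0.336 0.106]
gel_pot_mid 0.66 [349. 244.  18.  20.] [ 0.47 -0.03  0.04] [ 0.449 -0.056 -0.001] [ 0.497 -0.011  0.057]
syringe_mid 0.6 [277. 301.  30.  10.] [0.359 0.152 0.014] [0.35  0.118 0.008] [0.369 0.187 0.019]
foam_offcut_mid 0.97 [189. 190.  30.  26.] [0.654 0.361 0.018] [ 0.626  0.321 -0.004] [0.685 0.406 0.025]
foam_offcut_mid 0.48 [350. 246.  22.  15.] [ 0.469 -0.031  0.04 ] [ 0.448 -0.065  0.002] [ 0.494 -0.011  0.057]
160 [0.46390942 0.09787859 0.09138528] [0.43119063 0.08799412 0.08116675] [0.49801832 0.10742562 0.09693666]
((464.6474609375, 97.47569274902344), (13.951456069946289, 66.91229248046875), 82.91545867919922) [ 0.9893771  -0.14537184  0.46390942  0.09787859]
5649 ((556.8246459960938, 164.44134521484375), (310.33349609375, 278.8884582519531), 82.75532531738281)
3686 ((610.7766723632812, 214.1905517578125), (175.86976623535156, 120.9719467163086), 83.02904510498047)
```

View pics/crop_top.png

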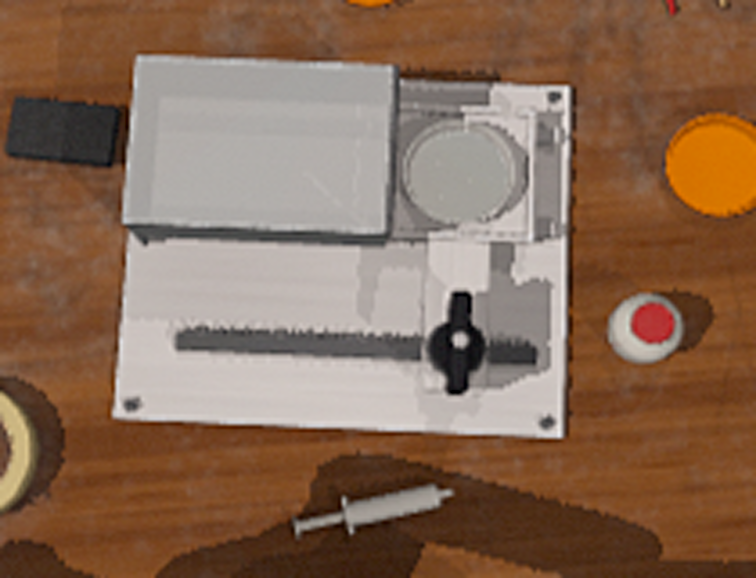

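The crop confirms it: the clear dish sits on the aluminium tray at the hood's mouth, and the wing knob's bar lies along the stage x. The knob axis is at about (0.4645, 0.0965), and the stage yaw is about -7°. I move above the knob.

```bash
python3 -m crank '[{"offset":[0,-0.0333,-0.0308],"spin":0},{"offset":[0,-0.0333,-0.0308],"spin":0},{"offset":[0,-0.0333,-0.0308],"spin":0},{"offset":[0,-0.0333,-0.0308],"spin":0},{"offset":[0,-0.0333,-0.0308],"spin":0},{"offset":[0,-0.0333,-0.0308],"spin":0},{"offset":[0,-0.0333,-0.0308],"spin":0},{"offset":[0,-0.0333,-0.0308],"spin":0},{"offset":[0,-0.0333,-0.0308],"spin":0},{"offset":[0,-0.0333,-0.0308],"spin":0},{"offset":[0,-0.0333,-0.0308],"spin":0},{"offset":[0,-0.0333,-0.0308],"spin":0}]' 0.087
python3 -m crank '[{"offset":[0.03,0,0],"spin":-0.12},{"offset":[0.03,0,0],"spin":-0.12},{"offset":[0,0,0],"spin":0},{"offset":[0,0,0],"spin":0}]' 0.06
cat > tgt.py <<'E'
from h import *
import sys
tx,ty,tz,yaw=map(float,sys.argv[1:5])
s=bot.read_state();R=np.array(s["tcp_rot"]);d=np.array([tx,ty,tz])-s["position"]
ya=np.degrees(np.arctan2(R[1,2],R[0,2]))
dy=(yaw-ya+90)%180-90
print("t",s["time_s"],"pos",np.round(s["position"],4),"tool offset",np.round(R.T@d,4),"yaw",ya.round(2),"spin needed",np.radians(-dy).round(4),"q",np.round(s["joint_positions"],1),"F",np.round(s["force"],1),"open",round(s["opening"],3))
E
python3 tgt.py .4645 .0965 .238 83
```

```text
time_s: 1.8
position: [0.4648, 0.0951, 0.4051]
tcp_rot: [[0.001, -0.935, 0.355], [0.0, 0.355, 0.935], [-1.0, -0.001, 0.0]]
force: [0.0, 0.1, -0.3]
opening: 0.996
time_s: 2.2
position: [0.4643, 0.097, 0.3449]
tcp_rot: [[-0.001, -0.992, 0.125], [0.0, 0.125, 0.992], [-1.0, 0.001, -0.0]]
force: [0.4, 0.0, 0.6]
opening: 0.732
t 2.2 pos [0.4643 0.097  0.3449] tool offset [ 0.1069 -0.0004 -0.0005] yaw 82.82 spin needed -0.0031 q [ -1.7  24.1 106.8   0.   49.1 -84.6] F [0.4 0.  0.6] open 0.732
```

```bash
python3 -m crank '[{"offset":[0.035,0,0],"spin":0},{"offset":[0.035,0,0],"spin":0},{"offset":[0.02,0,0],"spin":0},{"offset":[0.017,0,0],"spin":0},{"offset":[0,0,0],"spin":0},{"offset":[0,0,0],"spin":0}]' 0.06
python3 - <<'E'
from h import *
p=bot.capture("scene");cv2.imwrite("pics/s1.png",cv2.resize(p["pixels"][140:340,150:400],None,fx=3,fy=3))
E
python3 tgt.py .4645 .0965 .238 83
```

```text
time_s: 2.8
position: [0.4649, 0.0973, 0.2389]
tcp_rot: [[0.002, -0.992, 0.123], [-0.0, 0.123, 0.992], [-1.0, -0.002, 0.0]]
force: [0.8, -0.3, -0.2]
opening: 0.686
t 2.85 pos [0.465  0.0973 0.2392] tool offset [ 0.0012  0.0004 -0.0008] yaw 82.96 spin needed -0.0007 q [ -1.7  35.6 111.2  -0.   33.1 -84.7] F [-0.3 -0.3  0.7] open 0.691
```

View pics/s1.png

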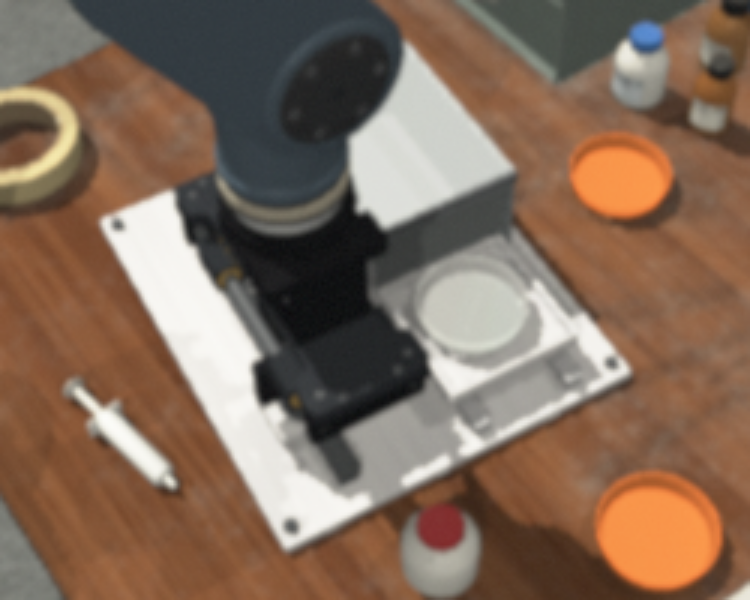

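The gripper is over the knob and the dish is unmoved at (470,310) in the crop. Now I close.

```bash
python3 -m crank '[{"offset":[0,0,0],"spin":0},{"offset":[0,0,0],"spin":0},{"offset":[0,0,0],"spin":0},{"offset":[0,0,0],"spin":0},{"offset":[0,0,0],"spin":0},{"offset":[0,0,0],"spin":0},{"offset":[0,0,0],"spin":0},{"offset":[0,0,0],"spin":0}]' 0
python3 tgt.py .4645 .0965 .238 83
python3 - <<'E'
import numpy as np
for i in range(24):
    t=.125*(i+.5);print(i,round(.00375*np.sin(t),4),round(.00375*np.cos(t),4))
E
```

```text
time_s: 3.65
position: [0.4642, 0.0972, 0.2377]
tcp_rot: [[-0.0, -0.992, 0.123], [0.001, 0.123, 0.992], [-1.0, 0.0, 0.001]]
force: [1.1, 2.9, 0.9]
opening: 0.163
t 3.65 pos [0.4642 0.0972 0.2377] tool offset [-0.0003 -0.0004 -0.0006] yaw 82.93 spin needed -0.0012 q [-1.700e+00  3.570e+01  1.113e+02  1.000e-01  3.300e+01 -8.470e+01] F [1.1 2.9 0.9] open 0.163
0 0.0002 0.0037
1 0.0007 0.0037
2 0.0012 0.0036
3 0.0016 0.0034
4 0.002 0.0032
5 0.0024 0.0029
6 0.0027 0.0026
7 0.003 0.0022
8 0.0033 0.0018
9 0.0035 0.0014
10 0.0036 0.001
11 0.0037 0.0005
12 0.0037 0.0
13 0.0037 -0.0004
14 0.0036 -0.0009
15 0.0035 -0.0013
16 0.0033 -0.0018
17 0.0031 -0.0022
18 0.0028 -0.0025
19 0.0024 -0.0029
20 0.0021 -0.0031
21 0.0016 -0.0034
22 0.0012 -0.0035
23 0.0008 -0.0037
```

```bash
python3 -m crank '[{"offset":[0,0.0002,0.0037],"spin":0.125},{"offset":[0,0.0007,0.0037],"spin":0.125},{"offset":[0,0.0012,0.0036],"spin":0.125},{"offset":[0,0.0016,0.0034],"spin":0.125},{"offset":[0,0.002,0.0032],"spin":0.125},{"offset":[0,0.0024,0.0029],"spin":0.125},{"offset":[0,0,0],"spin":0}]' 0
python3 tgt.py .467 .119 .238 40.0
python3 - <<'E'
from h import *
p=bot.capture("scene");cv2.imwrite("pics/s2.png",cv2.resize(p["pixels"][140:340,150:400],None,fx=3,fy=3))
E
```

```text
time_s: 4.35
position: [0.4665, 0.12, 0.2378]
tcp_rot: [[0.003, -0.643, 0.766], [0.001, 0.766, 0.643], [-1.0, -0.002, 0.003]]
force: [2.9, 3.0, -2.1]
opening: 0.162
t 4.35 pos [0.4665 0.12   0.2378] tool offset [-0.0002 -0.0011 -0.0003] yaw 40.0 spin needed 0.0 q [ 1.100e+00  3.600e+01  1.102e+02  1.000e-01  3.360e+01 -3.900e+01] F [ 2.9  3.  -2.1] open 0.162
```

View pics/s2.png

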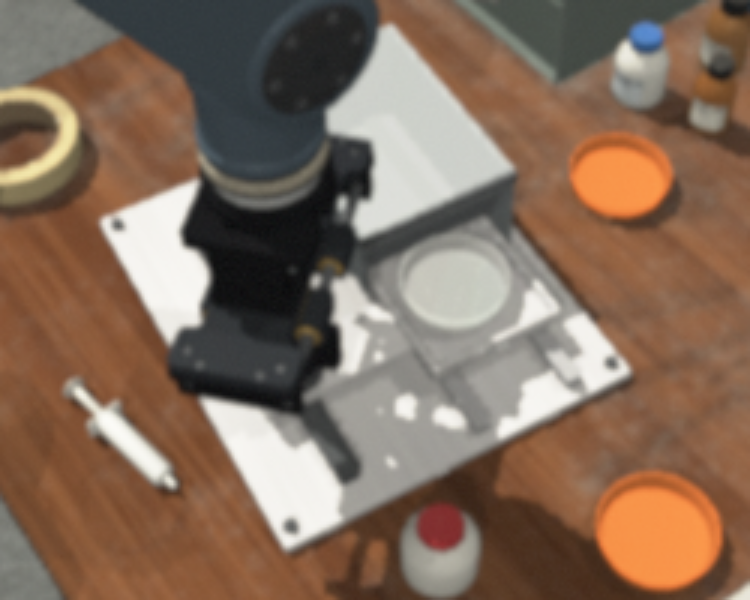

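The dish has advanced to the mouth at (455,285) with low forces. I continue winding.

```bash
python3 -m crank '[{"offset":[0,0.0027,0.0026],"spin":0.125},{"offset":[0,0.003,0.0022],"spin":0.125},{"offset":[0,0.0033,0.0018],"spin":0.125},{"offset":[0,0.0035,0.0014],"spin":0.125},{"offset":[0,0.0036,0.001],"spin":0.125},{"offset":[0,0.0037,0.0005],"spin":0.125},{"offset":[0,0,0],"spin":0}]' 0
python3 tgt.py .470 .1416 .238 -3.0
python3 -m crank '[{"offset":[0,0.0037,0],"spin":0.125},{"offset":[0,0.0037,-0.0004],"spin":0.125},{"offset":[0,0.0036,-0.0009],"spin":0.125},{"offset":[0,0.0035,-0.0013],"spin":0.125},{"offset":[0,0.0033,-0.0018],"spin":0.125},{"offset":[0,0.0031,-0.0022],"spin":0.125},{"offset":[0,0,0],"spin":0}]' 0
python3 tgt.py .4727 .1635 .238 -46
python3 - <<'E'
from h import *
p=bot.capture("scene");cv2.imwrite("pics/s3.png",cv2.resize(p["pixels"][140:340,150:400],None,fx=3,fy=3))
E
```

```text
time_s: 5.1
position: [0.4691, 0.1423, 0.2378]
tcp_rot: [[0.007, 0.051, 0.999], [0.001, 0.999, -0.051], [-1.0, 0.001, 0.007]]
force: [5.7, 4.7, -5.8]
opening: 0.156
t 5.1 pos [0.4691 0.1423 0.2378] tool offset [-0.0002 -0.0007  0.001 ] yaw -2.94 spin needed 0.001 q [  3.8  36.3 109.1   0.   34.2   6.7] F [ 5.7  4.7 -5.8] open 0.156
time_s: 5.8
position: [0.4716, 0.1645, 0.2378]
tcp_rot: [[0.01, 0.718, 0.696], [0.001, 0.696, -0.718], [-1.0, 0.008, 0.006]]
force: [8.6, 3.8, -7.7]
opening: 0.159
t 5.8 pos [0.4716 0.1645 0.2378] tool offset [-0.0001  0.0001  0.0015] yaw -45.92 spin needed 0.0015 q [  6.4  36.6 107.8  -0.   35.   52.3] F [ 8.6  3.8 -7.7] open 0.159
```

View pics/s3.png

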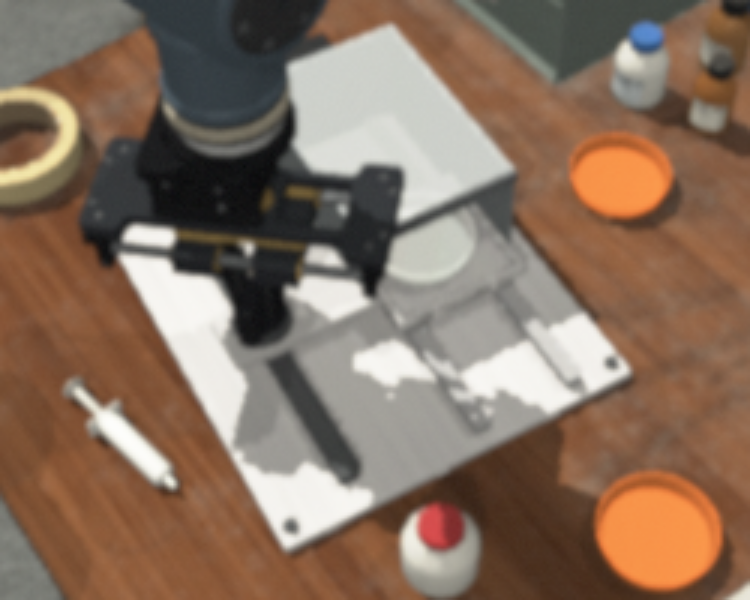

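The dish is about half under the hood, at roughly 67 mm of travel. I release, lift and check.

```bash
python3 -m crank '[{"offset":[0,0,0],"spin":0},{"offset":[0,0,0],"spin":0},{"offset":[0,0,0],"spin":0},{"offset":[0,0,0],"spin":0},{"offset":[0,0,0],"spin":0},{"offset":[0,0,0],"spin":0}]' 0.06
python3 tgt.py .4727 .1635 .238 -46
python3 -m crank '[{"offset":[-0.02,0,0],"spin":0},{"offset":[-0.03,0,0],"spin":0},{"offset":[-0.03,0,0],"spin":0},{"offset":[0,0,0],"spin":0}]' 0.06
python3 - <<'E'
from h import *
p=bot.capture("scene");cv2.imwrite("pics/s4.png",cv2.resize(p["pixels"][140:340,150:400],None,fx=3,fy=3))
p=bot.capture("top");cv2.imwrite("pics/t4.png",cv2.resize(p["pixels"][150:320,170:380],None,fx=3.6,fy=3.4))
E
```

```text
time_s: 6.45
position: [0.468, 0.1642, 0.2377]
tcp_rot: [[-0.001, 0.719, 0.695], [-0.0, 0.695, -0.719], [-1.0, -0.0, -0.0]]
force: [-0.4, -0.5, 0.2]
opening: 0.616
t 6.45 pos [0.468  0.1642 0.2377] tool offset [-0.0003  0.0029  0.0038] yaw -45.94 spin needed 0.0011 q [  6.4  36.5 108.1  -0.   35.3  52.3] F [-0.4 -0.5  0.2] open 0.616
time_s: 6.85
position: [0.4694, 0.1645, 0.3211]
tcp_rot: [[0.008, 0.718, 0.696], [0.001, 0.696, -0.718], [-1.0, 0.006, 0.005]]
force: [0.5, -0.1, -0.2]
opening: 0.691
```

View pics/s4.png

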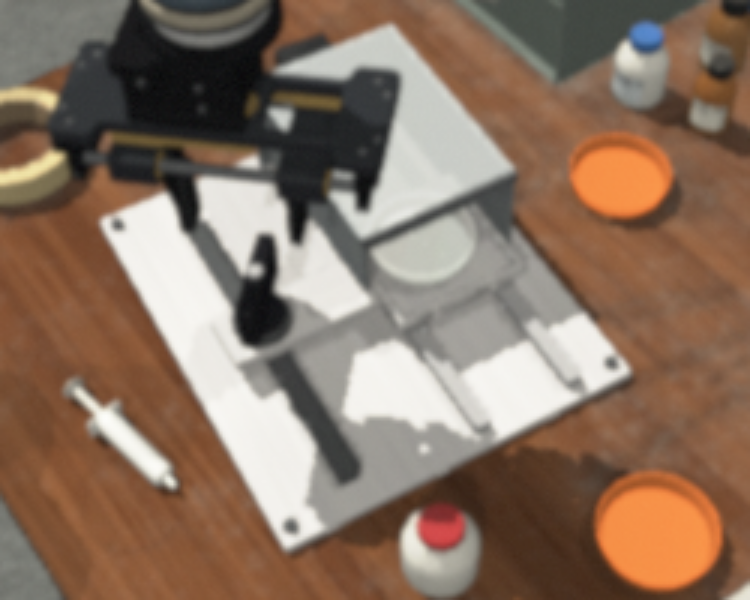

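View pics/t4.png

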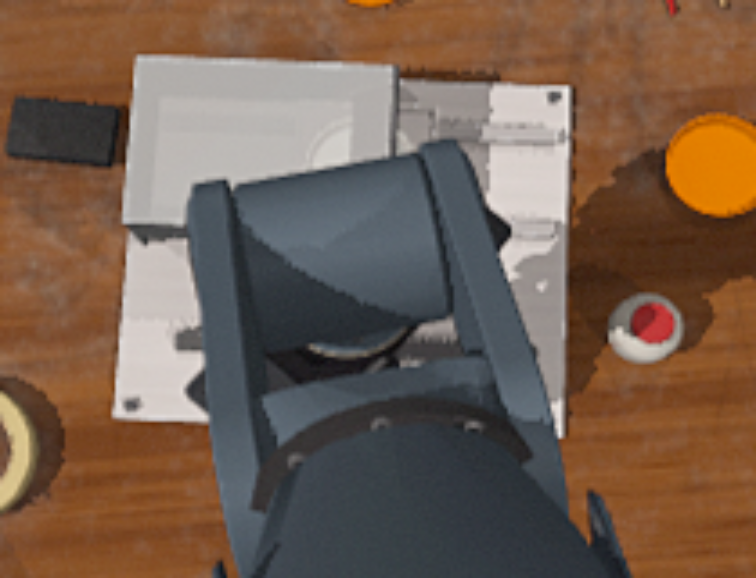

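The knob is released and stands at crop (260,290). The dish is halfway under the hood and lies flat. I measure the knob now.

```bash
cat > knob.py <<'E'
from h import *
p=bot.capture("scene");C=cloud(p);g=p["pixels"].max(2)
m=(C[...,2]>.078)&(C[...,2]<.098)&(g<90)&(C[...,0]>.42)&(C[...,0]<.53)&(C[...,1]>.08)&(C[...,1]<.30)
n,l,s,_=cv2.connectedComponentsWithStats(m.astype(np.uint8));
for k in range(1,n):
    if s[k,4]<20: continue
    P=C[l==k];T=P[P[:,2]>.087];print(s[k],T.mean(0).round(4),P.min(0).round(3),P.max(0).round(3),cv2.minAreaRect((T[:,:2]*1000).astype(np.float32)))
    q=cv2.fitLine(T[:,:2].astype(np.float32),2,0,.01,.01).ravel();print("bar angle",np.degrees(np.arctan2(q[1],q[0])))
E
python3 knob.py
python3 -m crank '[{"offset":[0,0,0],"spin":-0.131},{"offset":[0,0,0],"spin":-0.131},{"offset":[0,0,0],"spin":-0.131},{"offset":[0,0,0],"spin":-0.131},{"offset":[0,0,0],"spin":-0.131},{"offset":[0,0,0],"spin":-0.131},{"offset":[0,0,0],"spin":-0.131},{"offset":[0,0,0],"spin":-0.131},{"offset":[0,0,0],"spin":-0.131},{"offset":[0,0,0],"spin":-0.131},{"offset":[0,0,0],"spin":-0.131},{"offset":[0,0,0],"spin":-0.131}]' 0.06
python3 -m crank '[{"offset":[0,0,0],"spin":-0.131},{"offset":[0,0,0],"spin":-0.131},{"offset":[0,0,0],"spin":-0.131},{"offset":[0,0,0],"spin":-0.131},{"offset":[0,0,0],"spin":-0.131},{"offset":[0,0,0],"spin":-0.131},{"offset":[0,0,0],"spin":-0.131},{"offset":[0,0,0],"spin":-0.131},{"offset":[0,0,0],"spin":-0.131},{"offset":[0,0,0],"spin":-0.131},{"offset":[0,0,0],"spin":-0.131},{"offset":[0,0,0],"spin":-0.131}]' 0.06
python3 -m crank '[{"offset":[0,0,0],"spin":0},{"offset":[0,0,0],"spin":0}]' 0.06
python3 knob.py; python3 tgt.py .472 .1635 .238 -46
```

```text
[228 219  14  30 186] [0.4701 0.1584 0.0907] [0.447 0.136 0.079] [0.498 0.185 0.094] ((472.6977844238281, 162.20608520507812), (65.24171447753906, 13.501688957214355), 42.88685607910156)
bar angle 41.778255
time_s: 8.2
position: [0.4677, 0.1642, 0.3161]
tcp_rot: [[-0.004, -0.7, 0.714], [-0.0, 0.714, 0.7], [-1.0, 0.002, -0.003]]
force: [-0.7, -0.0, 0.5]
opening: 0.692
time_s: 9.4
position: [0.4677, 0.1642, 0.3161]
tcp_rot: [[-0.004, -0.713, -0.701], [-0.0, -0.701, 0.713], [-1.0, 0.003, 0.002]]
force: [0.4, -0.3, -0.5]
opening: 0.693
time_s: 9.6
position: [0.4679, 0.1642, 0.3167]
tcp_rot: [[-0.002, -0.719, -0.695], [-0.0, -0.695, 0.719], [-1.0, 0.002, 0.002]]
force: [-0.1, -1.3, 0.4]
opening: 0.689
[228 219  14  30 182] [0.4698 0.1579 0.0907] [0.447 0.136 0.078] [0.498 0.185 0.095] ((472.5115661621094, 162.05950927734375), (62.83583068847656, 13.968079566955566), 44.14045333862305)
bar angle 41.883312
t 9.65 pos [0.468  0.1642 0.317 ] tool offset [ 0.0789 -0.0025 -0.0034] yaw 134.05 spin needed 0.0009 q [   6.4   28.2  105.3    0.    46.7 -127.6] F [-0.6 -0.7  0.6] open 0.691
```

```bash
python3 -m crank '[{"offset":[0.03,-0.0022,-0.0038],"spin":0},{"offset":[0.03,0,0],"spin":0},{"offset":[0.019,0,0],"spin":0},{"offset":[0,0,0],"spin":0},{"offset":[0,0,0],"spin":0}]' 0.06
python3 -m crank '[{"offset":[0,0,0],"spin":0},{"offset":[0,0,0],"spin":0},{"offset":[0,0,0],"spin":0},{"offset":[0,0,0],"spin":0},{"offset":[0,0,0],"spin":0},{"offset":[0,0,0],"spin":0},{"offset":[0,0,0],"spin":0},{"offset":[0,0,0],"spin":0}]' 0
python3 tgt.py .472 .1635 .238 -46
python3 - <<'E'
import numpy as np
for i in range(18,38):
    t=.125*(i+.5);print(i,-round(.00375*np.sin(t),4),-round(.00375*np.cos(t),4))
E
```

```text
time_s: 10.15
position: [0.4725, 0.1631, 0.2386]
tcp_rot: [[-0.001, -0.718, -0.696], [-0.0, -0.696, 0.718], [-1.0, 0.001, 0.001]]
force: [1.2, 0.5, 0.9]
opening: 0.688
time_s: 10.95
position: [0.4724, 0.1632, 0.2388]
tcp_rot: [[-0.0, -0.717, -0.697], [0.0, -0.697, 0.717], [-1.0, 0.0, 0.0]]
force: [-1.0, 0.8, 2.0]
opening: 0.154
t 10.95 pos [0.4724 0.1632 0.2388] tool offset [0.0008 0.0001 0.0005] yaw 134.16 spin needed 0.0028 q [   6.2   36.6  107.6    0.    35.9 -128. ] F [-1.   0.8  2. ] open 0.154
18 -0.0028 0.0025
19 -0.0024 0.0029
20 -0.0021 0.0031
21 -0.0016 0.0034
22 -0.0012 0.0035
23 -0.0008 0.0037
24 -0.0003 0.0037
25 0.0002 0.0037
26 0.0006 0.0037
27 0.0011 0.0036
28 0.0015 0.0034
29 0.0019 0.0032
30 0.0023 0.0029
31 0.0027 0.0026
32 0.003 0.0023
33 0.0032 0.0019
34 0.0035 0.0015
35 0.0036 0.001
36 0.0037 0.0006
37 0.0037 0.0001
```

```bash
python3 -m crank '[{"offset":[0,-0.0028,0.0025],"spin":0.125},{"offset":[0,-0.0024,0.0029],"spin":0.125},{"offset":[0,-0.0021,0.0031],"spin":0.125},{"offset":[0,-0.0016,0.0034],"spin":0.125},{"offset":[0,-0.0012,0.0035],"spin":0.125},{"offset":[0,-0.0008,0.0037],"spin":0.125},{"offset":[0,-0.0003,0.0037],"spin":0.125},{"offset":[0,0.0002,0.0037],"spin":0.125},{"offset":[0,0.0006,0.0037],"spin":0.125},{"offset":[0,0,0],"spin":0}]' 0
python3 tgt.py .476 .1965 .238 70
python3 -m crank '[{"offset":[0,0.0011,0.0036],"spin":0.125},{"offset":[0,0.0015,0.0034],"spin":0.125},{"offset":[0,0.0019,0.0032],"spin":0.125},{"offset":[0,0.0023,0.0029],"spin":0.125},{"offset":[0,0.0027,0.0026],"spin":0.125},{"offset":[0,0.003,0.0023],"spin":0.125},{"offset":[0,0.0032,0.0019],"spin":0.125},{"offset":[0,0,0],"spin":0}]' 0
python3 tgt.py .479 .2226 .238 19.7
python3 - <<'E'
from h import *
p=bot.capture("scene");cv2.imwrite("pics/s5.png",cv2.resize(p["pixels"][140:340,150:400],None,fx=3,fy=3))
E
```

```text
time_s: 11.95
position: [0.4755, 0.1977, 0.2389]
tcp_rot: [[0.004, -0.938, 0.347], [0.002, 0.347, 0.938], [-1.0, -0.003, 0.003]]
force: [3.0, 5.3, -1.5]
opening: 0.158
t 11.95 pos [0.4755 0.1977 0.2389] tool offset [ 0.0009 -0.0009 -0.001 ] yaw 69.73 spin needed -0.0048 q [ 1.010e+01  3.720e+01  1.055e+02  1.000e-01  3.710e+01 -5.970e+01] F [ 3.   5.3 -1.5] open 0.158
time_s: 12.75
position: [0.4786, 0.2241, 0.2389]
tcp_rot: [[0.008, -0.336, 0.942], [0.003, 0.942, 0.336], [-1.0, 0.0, 0.009]]
force: [5.3, 6.2, -5.9]
opening: 0.158
t 12.75 pos [0.4786 0.2241 0.2389] tool offset [ 0.0009 -0.0016 -0.0001] yaw 19.63 spin needed -0.0013 q [ 1.300e+01  3.770e+01  1.036e+02  1.000e-01  3.820e+01 -6.800e+00] F [ 5.3  6.2 -5.9] open 0.158
```

View pics/s5.png

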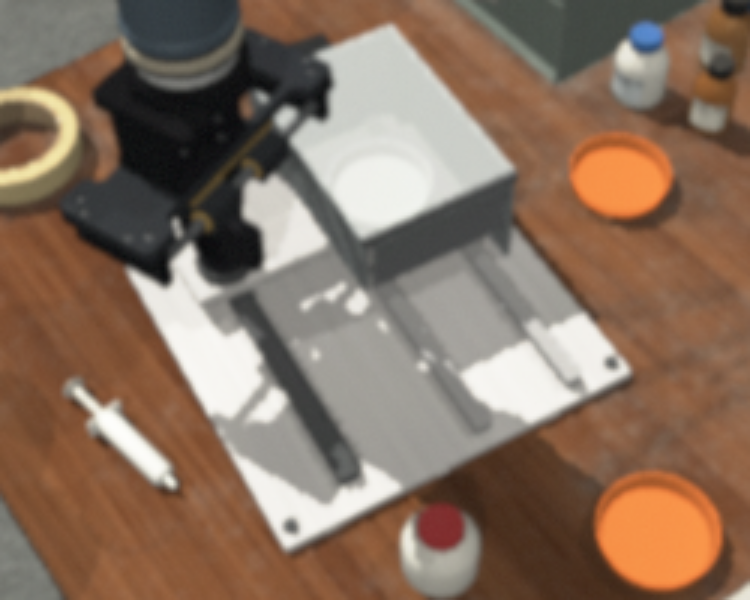

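The dish shows under the clear top at (385,185). There are about 8 mm of travel left, so I finish gently against the stop.

```bash
python3 -m crank '[{"offset":[0,0.0028,0.0012],"spin":0.1},{"offset":[0,0.0029,0.0008],"spin":0.1},{"offset":[0,0.0015,0.0003],"spin":0.05},{"offset":[0,0.0009,0.0001],"spin":0.03},{"offset":[0,0,0],"spin":0},{"offset":[0,0,0],"spin":0}]' 0
python3 tgt.py .481 .232 .238 3.5
python3 -c "
from rig import bot;print(bot.read_state()['moment'])"
```

```text
time_s: 13.4
position: [0.4796, 0.2322, 0.2389]
tcp_rot: [[0.01, -0.065, 0.998], [0.003, 0.998, 0.065], [-1.0, 0.002, 0.01]]
force: [7.4, 5.1, -6.6]
opening: 0.155
t 13.4 pos [0.4796 0.2322 0.2389] tool offset [ 0.0009 -0.0003  0.0014] yaw 3.74 spin needed 0.0042 q [ 13.8  37.9 103.    0.   38.5  10. ] F [ 7.4  5.1 -6.6] open 0.155
[ 0.86021957 -0.99090167  0.27992533]
```

```bash
python3 -m crank '[{"offset":[0,0.0008,0],"spin":0.03},{"offset":[0,0.0003,0],"spin":0.03},{"offset":[0,0,0],"spin":0},{"offset":[0,0,0],"spin":0}]' 0
python3 tgt.py .481 .232 .238 3.5
python3 -c "
from rig import bot;print(bot.read_state()['moment'])"
python3 -m crank '[{"offset":[0,0,0],"spin":0},{"offset":[0,0,0],"spin":0},{"offset":[0,0,0],"spin":0},{"offset":[0,0,0],"spin":0},{"offset":[0,0,0],"spin":0},{"offset":[0,0,0],"spin":0}]' 0.06
python3 -m crank '[{"offset":[-0.02,0,0],"spin":0},{"offset":[-0.04,0,0],"spin":0},{"offset":[-0.04,0,0],"spin":0},{"offset":[-0.04,0,0],"spin":0},{"offset":[-0.03,0,0],"spin":0},{"offset":[0,0,0],"spin":0}]' 0.06
python3 knob.py
python3 - <<'E'
from h import *
p=bot.capture("scene");cv2.imwrite("pics/s6.png",cv2.resize(p["pixels"][140:340,150:400],None,fx=3,fy=3))
E
```

```text
time_s: 13.8
position: [0.4796, 0.2332, 0.2389]
tcp_rot: [[0.011, -0.007, 1.0], [0.002, 1.0, 0.007], [-1.0, 0.002, 0.011]]
force: [8.1, 4.8, -6.8]
opening: 0.159
t 13.8 pos [0.4796 0.2332 0.2389] tool offset [ 0.001  -0.0012  0.0014] yaw 0.41 spin needed -0.0538 q [ 13.9  37.9 102.9  -0.   38.5  13.5] F [ 8.1  4.8 -6.8] open 0.159
[ 0.64522647 -1.06692241  0.6336037 ]
time_s: 14.4
position: [0.4761, 0.2322, 0.2387]
tcp_rot: [[-0.001, -0.002, 1.0], [-0.0, 1.0, 0.002], [-1.0, -0.0, -0.001]]
force: [0.4, -0.8, -0.1]
opening: 0.618
time_s: 15.0
position: [0.4773, 0.2327, 0.4133]
tcp_rot: [[0.01, -0.002, 1.0], [0.002, 1.0, 0.002], [-1.0, 0.002, 0.01]]
force: [0.4, -0.4, -0.5]
opening: 0.69
[209 198  23  25 179] [0.481  0.2289 0.0907] [0.474 0.195 0.078] [0.488 0.264 0.095] ((481.0340270996094, 229.39683532714844), (12.256699562072754, 68.70699310302734), 1.49550461769104)
bar angle -86.86518
```

View pics/s6.png

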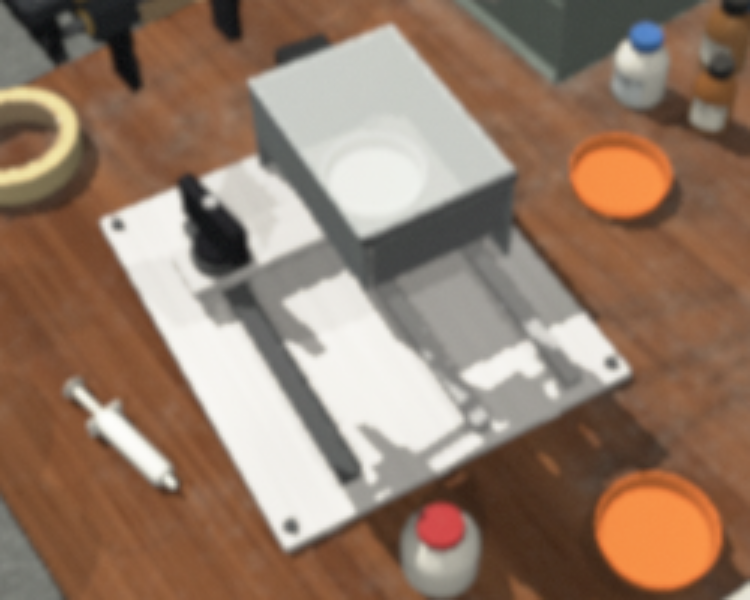

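Run:
```python
from h import *
p=bot.capture("scene");C=cloud(p)
o=np.array([.5942,.0792]);ey=np.array([.122,.9925]);ex=np.array([.9925,-.122])
d=C[...,:2]-o;x=d@ex;y=d@ey;z=C[...,2]
for zl in range(36,100,8):
    m=(abs(x)<.04)&(y>.03)&(y<.2)&(z*1000>zl)&(z*1000<zl+8);print(zl,m.sum(),np.percentile(y[m],[10,50,90]).round(4) if m.any() else 0)
t=bot.capture("top");Ct=cloud(t)
for n in ["gel_pot_mid","syringe_mid","foam_offcut_mid"]:
    for r in bot.regions_of(n,t)[:1]:
        P=Ct[r["region"]&(t["depth"]>0)];print(n,round(r["p"],2),np.round(r["extent"]),np.round(np.median(P,0),3))
cv2.imwrite("pics/t6.png",cv2.resize(t["pixels"][150:320,170:380],None,fx=3.6,fy=3.4))
```

```text
36 17 [0.0521 0.0526 0.0538]
44 65 [0.0508 0.052  0.0529]
52 80 [0.0503 0.0517 0.0529]
60 80 [0.0503 0.0516 0.0529]
68 79 [0.0501 0.0511 0.0525]
76 87 [0.05   0.0512 0.0523]
84 52 [0.0489 0.0503 0.0516]
92 1422 [0.0565 0.114  0.1822]
gel_pot_mid 0.72 [349. 247.  20.  18.] [ 0.468 -0.03   0.04 ]
foam_offcut_mid 0.53 [189. 188.  29.  16.] [0.667 0.369 0.018]
```

View pics/t6.png

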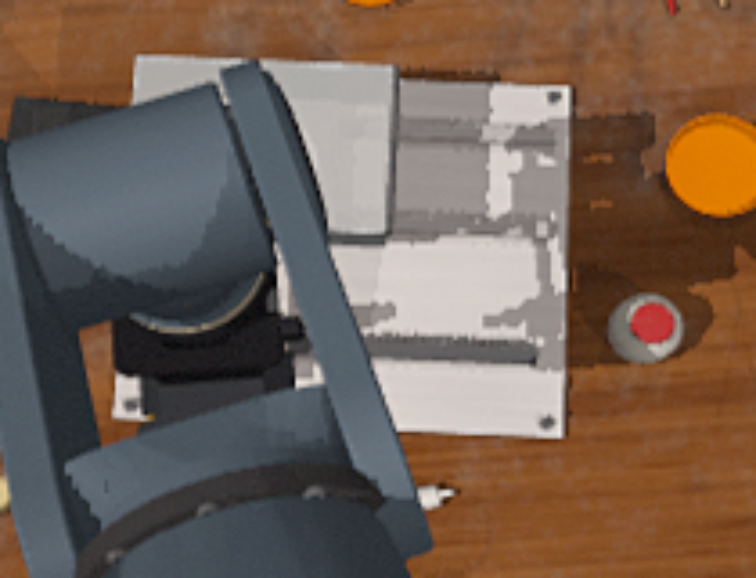

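The flap's face is upright to within about 2 mm over its height, so it is shut. The pot at (645,328), the foam corner at (60,130) and the syringe tip at (438,495) are where they were. I hand in.

```bash
python3 -c "
from rig import bot;print(bot.hand_in())"
```

```text
the job is handed in; nothing more can be done
None
```

The dish is put away in the hood and the job is handed in; the rig gave no verdict. I wound the knob clockwise in two grips. The first turned it about 2.25 rad and left the carriage near 67 mm. I then let go, turned the gripper back half a turn, took the knob again and wound to the end stop, finishing at about 15 s on the clock.

**Last checks:**
- **Carriage home:** the wing bar measured -86.9°, against about -86.6° expected at the stop. The winding moment also rose from 0.28 to 0.63 N m on the last small turn.
- **Flap shut:** its face is upright to within about 2 mm over its height, roughly 0.05 rad.
- **Dish:** it shows through the hood's clear top and looks flat. I judged this by eye and did not measure its tilt or its distance from the spot.
- **Robot:** it is clear of everything, lifted about 175 mm.
- **Pot:** it measured within 2 mm of where it started.
- **Syringe:** the arm hid most of it in the final top view and the network did not report it. In the scene view it looked unmoved.
- **Foam block:** the arm partly hid it too. Its reading was about 15 mm off the first one, which I put down to the hidden part.

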